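Set up the party favour rack

TASK

Get the party favour rack ready: first push both of its folding back legs all the way out to their stops, and only then hang every favour pail that stands on the table by its handle on the rack's hooks, one pail to a double hook, each hanging upright and still from both prongs. Leave everything else on the table where it is.

Things in the scene. Friction and masses are not known exactly. Their poses are not given: they have to be found in the camera images.
- rack: favour rack of dark steel tube, fixed. Origin on the table under the middle of its frame; x points away from the hook side, y along the rack, z up. Open upright frame in the y-z plane: top rail dia 12 mm at height 170 mm, y -165 to +165 mm, a post at each end, a thin bar low between them. Four double hooks stick out from the rail to -x (see hook0..3); two folding legs behind (see leg joints)
- hook0 (a point): double hook at rack y = -141 mm, on its own small light-metal back plate: two prongs dia 7 mm at y +-18 mm of this point, nothing between; level from the rail to rack x -28 mm, down into a trough at x -43 to -53 mm (prong axis 158 mm high), up to tips at x -65 mm, 180 mm high. The point: mid-trough between them, where the axis of a hung handle bar lies (x -48 mm, 165.5 mm high); axes as the rack's
- hook1 (a point): double hook at rack y = -47 mm, on its own small light-metal back plate: two prongs dia 7 mm at y +-18 mm of this point, nothing between; level from the rail to rack x -28 mm, down into a trough at x -43 to -53 mm (prong axis 158 mm high), up to tips at x -65 mm, 180 mm high. The point: mid-trough between them, where the axis of a hung handle bar lies (x -48 mm, 165.5 mm high); axes as the rack's
- hook2 (a point): double hook at rack y = 47 mm, on its own small light-metal back plate: two prongs dia 7 mm at y +-18 mm of this point, nothing between; level from the rail to rack x -28 mm, down into a trough at x -43 to -53 mm (prong axis 158 mm high), up to tips at x -65 mm, 180 mm high. The point: mid-trough between them, where the axis of a hung handle bar lies (x -48 mm, 165.5 mm high); axes as the rack's
- hook3 (a point): double hook at rack y = 141 mm, on its own small light-metal back plate: two prongs dia 7 mm at y +-18 mm of this point, nothing between; level from the rail to rack x -28 mm, down into a trough at x -43 to -53 mm (prong axis 158 mm high), up to tips at x -65 mm, 180 mm high. The point: mid-trough between them, where the axis of a hung handle bar lies (x -48 mm, 165.5 mm high); axes as the rack's
- leg_left (a joint): angle of the folding leg at the rack's +y end; upright hinge at rack x 16 mm, y +93 mm. 0 = folded along the rack, pointing to rack +y, its end sticking out past the end post; grows as it swings away from the hook side to its stop at 1.571 rad, pointing to rack +x. Starts at 0.05 to 0.5. Stiff (0.25 N m friction, no spring): stays where left. Push its hook-side face near the end
- leg_left_end (a point): point on top of leg_left, mid-thickness, 98 mm out from the hinge, 150 mm above the table; its +y axis points outward along the leg, z up. The leg is a flat light-metal frame reaching 112 mm from the hinge: top bar 10 mm thick from 136 to 150 mm high, end post 12 x 14 mm centred 105 mm from the hinge
- leg_right (a joint): angle of the folding leg at the rack's -y end; upright hinge at rack x 16 mm, y -93 mm. 0 = folded along the rack, pointing to rack -y, its end sticking out past the end post; grows as it swings away from the hook side to its stop at 1.571 rad, pointing to rack +x. Starts at 0.05 to 0.5. Stiff (0.25 N m friction, no spring): stays where left. Push its hook-side face near the end
- leg_right_end (a point): point on top of leg_right, mid-thickness, 98 mm out from the hinge, 150 mm above the table; its -y axis points outward along the leg, z up. The leg is a flat light-metal frame reaching 112 mm from the hinge: top bar 10 mm thick from 136 to 150 mm high, end post 12 x 14 mm centred 105 mm from the hinge
- pail0: filled metal favour pail (may be absent): 61 mm high, dia 54 mm at the foot and 68 mm at the rim, about 140 g, with a stiff square upright bail handle (it does not fold) of round bar dia 8 mm. Origin at the centre of its underside, z up; the handle lies in its y-z plane: uprights at y = +-34 mm, straight top bar along y with its axis 125 mm above the underside; contents reach 75 mm
- pail0_handle (a point): middle of the top bar of pail0's handle, on the bar's axis, 125 mm above the underside; axes as the pail's
- pail1: filled metal favour pail (may be absent): 61 mm high, dia 54 mm at the foot and 68 mm at the rim, about 140 g, with a stiff square upright bail handle (it does not fold) of round bar dia 8 mm. Origin at the centre of its underside, z up; the handle lies in its y-z plane: uprights at y = +-34 mm, straight top bar along y with its axis 125 mm above the underside; contents reach 75 mm
- pail1_handle (a point): middle of the top bar of pail1's handle, on the bar's axis, 125 mm above the underside; axes as the pail's
- pail2: filled metal favour pail (may be absent): 61 mm high, dia 54 mm at the foot and 68 mm at the rim, about 140 g, with a stiff square upright bail handle (it does not fold) of round bar dia 8 mm. Origin at the centre of its underside, z up; the handle lies in its y-z plane: uprights at y = +-34 mm, straight top bar along y with its axis 125 mm above the underside; contents reach 75 mm
- pail2_handle (a point): middle of the top bar of pail2's handle, on the bar's axis, 125 mm above the underside; axes as the pail's
- pail3: filled metal favour pail (may be absent): 61 mm high, dia 54 mm at the foot and 68 mm at the rim, about 140 g, with a stiff square upright bail handle (it does not fold) of round bar dia 8 mm. Origin at the centre of its underside, z up; the handle lies in its y-z plane: uprights at y = +-34 mm, straight top bar along y with its axis 125 mm above the underside; contents reach 75 mm
- pail3_handle (a point): middle of the top bar of pail3's handle, on the bar's axis, 125 mm above the underside; axes as the pail's
- candle: bystander: glass candle pot, dia 52, 48 mm high, among the pails; origin at the centre of its underside
- cup_a: bystander: filled paper cup, dia 80, 100 mm high, beyond the rack; origin at the centre of its underside
- cup_b: bystander: filled paper cup, dia 80, 100 mm high, right of the pails; origin at the centre of its underside
- cup_c: bystander: filled paper cup, dia 80, 100 mm high, to the robot's left; origin at the centre of its underside
- plate_a: bystander: round party plate, dia 190, 17 mm high; origin at the centre of its underside

How it is judged:
On the way:
1. both folding legs are swung out to their stops (value of joint each of leg_left, leg_right above 1.48 rad), for 0.2 s.
At the end, for the whole second after the job is handed in: both leg joints read over 1.48 rad; the middle of every present pail's handle bar is within 20 mm of the site of one of the hooks, the pail's tilt is under 0.25 rad, its underside is over 25 mm above the table and it moves slower than 0.03 m/s (all of step 1 and (distance between pail0_handle and hook0 below 0.02 m or distance between pail0_handle and hook1 below 0.02 m or distance between pail0_handle and hook2 below 0.02 m or distance between pail0_handle and hook3 below 0.02 m) and angle between each of pail0, pail1, pail2, pail3's own z axis and vertical below 0.25 rad and linear speed of each of pail0, pail1, pail2, pail3 below 0.03 m/s and height (world z) of each of pail0, pail1, pail2, pail3 above 0.025 m and (distance between pail1_handle and hook0 below 0.02 m or distance between pail1_handle and hook1 below 0.02 m or distance between pail1_handle and hook2 below 0.02 m or distance between pail1_handle and hook3 below 0.02 m) and (distance between pail2_handle and hook0 below 0.02 m or distance between pail2_handle and hook1 below 0.02 m or distance between pail2_handle and hook2 below 0.02 m or distance between pail2_handle and hook3 below 0.02 m) and (distance between pail3_handle and hook0 below 0.02 m or distance between pail3_handle and hook1 below 0.02 m or distance between pail3_handle and hook2 below 0.02 m or distance between pail3_handle and hook3 below 0.02 m)); the robot touches nothing.
It fails at once if a pail touches the rack before both legs are out (not (value of joint each of leg_left, leg_right above 1.4 rad) and contact force between any of pail0, pail1, pail2, pail3 and rack above 1 N).
It fails at once if a bystander is shoved more than 60 mm or tipped over (distance of any of candle, cup_a, cup_b, cup_c, plate_a from where it was at the start of the episode above 0.06 m or angle between any of candle, cup_a, cup_b, cup_c, plate_a's own z axis and vertical above 0.7 rad).
Of pail0, pail1, pail2, pail3 only 3 to 4 are there at a start; the rules pass over those that are not, and their reading is None.
At some moment in a run one of pail0, pail1, pail2, pail3 may be knocked a few centimetres aside while the robot is not near it.
It also fails if it takes over 200 s, if anything falls off the work surface, if the arm or the gripper's body presses on something with over 40 N, if the wrist force passes 120 N, or if a joint passes its speed limit or range.

ROBOT

A 6-joint arm with a two-finger parallel gripper is mounted at the origin on the work surface. World frame = base frame: x ahead of the robot, y to its left, z up, the work surface at z = 0. Lengths are in m, angles in rad, forces in N, time in s.
With the tool pointing down it reaches from about 0.325 to 0.85 m from the base axis. Payload 4.4 kg.
Tool frame: the origin (TCP) lies midway between the tips of the shut fingers; the grasp point (between the pads) lies 19 mm behind it (ctrl.pinch_z is the distance from the TCP to the grasp point, in m); z points along the fingers, x is the direction in which the jaws open and shut, and the axes are right-handed (so a half turn about z gives the same grasp; the last joint's range is limited). The gripper opens to 94 mm and grips with 3 to 60 N. Pads are 16 mm wide; open, the fingers measure 119 mm over their backs; the gripper's body (75 mm by 177 mm) begins 78 mm behind the grasp point.
Start: joints at [1.181, 0.207, 1.542, -0, 1.393, -0.15], TCP at [0.137, 0.559, 0.18] pointing down, gripper open.
Joint ranges: [-2.73, 2.73], [-0.86, 2.22], [0.23, 2.46], [-1.11, 4.25], [0.08, 2.63], [-2.82, 2.82]. Speed limits (rad/s): [2.79, 2.79, 3.14, 3.14, 3.14, 3.14].

INTERFACE

Orientations are given as [roll, pitch, yaw] about the fixed x, y, z axes, in that order (R = Rz(yaw) Ry(pitch) Rx(roll)).
In Python, from plant import sense, snapshot, close_job, ctrl gives the robot as it stands. The module is installed in compiled form; this text tells all that it offers.
- The arm moves only by the shell command python3 -m creep 'ROWS' [FORCE]. ROWS is JSON, a list of rows, each a list of 5 numbers: the opening, from 0 (shut) to 1 (fully open), then the shift along the world's x, y, z as a fraction of full scale, then the turn about the world's z as a fraction of full scale. In form: [[fingers, tx, ty, tz, turn], ...]. A call has 1 to 8 rows; each row shifts and turns the commanded pose from where the row before left it; what a row does not reach is not made up. Full scale, the value 1, is 0.02 m for a shift and 0.12 rad for a turn. A row lasts 1/10 s, in which the tool goes at most 50 mm and 8.59 degrees, less where a joint would pass 70% of its speed; a pose out of reach is approached as far as the arm can. A call with a number of a shift or a turn outside -1 to 1 is refused whole. A call with a gripper value outside its range is refused whole. The fingers move at their own pace and stop on an object; FORCE is the grip in N (left out, the last holds). Time passes only in rows, so rows that do not move let the fingers close. It gives the time, the measured TCP pose, the force and the opening at its end, in the units of the state.
- sense(): the state, without advancing time (a new reading comes with each control period).
- snapshot(name): name is "scene" or "side" or "wrist"; returns a dict with "color" (384x512x3 uint8, red, green, blue), "z_map" (384x512 float32, m along the optical axis (not along the pixel's ray), 0 where there is no reading), "vfov" (degrees; the focal length in pixels is half the picture's height over the tangent of half this angle, whatever the lens; pixels are square), "cx", "cy" (the principal point, pixels), "D" ([k1, k2, p1, p2, k3] as OpenCV has them; the pictures are not rectified), "view" (4x4, takes a point from world to camera coordinates). Camera axes: x right, y up, looking along -z (the intrinsics and any distortion apply to the point x, -y, -z); pixel columns grow to the right and rows downward; lengths in m; the calibration is good to about 2 mm. A picture is of the moment at which its call begins.
- close_job(): hands the job in, once; it reports no verdict.
The state is a dict: "time_s": time; "joints": joint angles; "joint_velocities": joint speeds; "joint_efforts": joint torques, N m; "tcp_pos": TCP position; "ee_rot": TCP orientation; "ft_force": force on the tool from outside, world axes, zero at the start; "wrist_torque": the same for the moment, N m; "grip_width": finger opening in m.
Only numpy, scipy, OpenCV 4.12 (cv2) and the standard library are available. Lean on these libraries where they do the work, as an engineer would, in place of code of your own. Each camera call takes 0.05 s, during which the arm holds its last target. There are 200 camera calls.

## Working session

There is one attempt and no reset: what is moved stays moved. The work goes in short steps, Python scripts to look and compute and a shell command to move; the robot and the scene stay as the last step left them, time stands still between calls to the robot, and variables do not carry over. Pictures are saved under pics/ and viewed, about 12 in all and at most 16, crops included, and the job is handed in when it is done.

```bash
mkdir -p pics
cat > h.py <<'E'
import numpy as np, cv2
from plant import sense, snapshot, close_job, ctrl
def snap(n, fn=None):
    s=snapshot(n)
    if fn: cv2.imwrite('pics/'+fn, s['color'][:,:,::-1])
    return s
def K(s):
    f=192/np.tan(np.radians(s['vfov'])/2)
    return np.array([[f,0,s['cx']],[0,f,s['cy']],[0,0,1.]])
def ray(s,uv):
    p=cv2.undistortPoints(np.array(uv,float).reshape(-1,1,2),K(s),np.array(s['D'],float)).reshape(-1,2)
    d=np.c_[p[:,0],-p[:,1],-np.ones(len(p))]
    R=s['view'][:3,:3];t=s['view'][:3,3]
    return -R.T@t, d@R
def onplane(s,uv,z):
    o,d=ray(s,uv); return o+d*((z-o[2])/d[:,2])[:,None]
def cloud(s):
    v,u=np.mgrid[0:384,0:512]
    o,d=ray(s,np.c_[u.ravel(),v.ravel()])
    return (o+d*s['z_map'].ravel()[:,None]).reshape(384,512,3), s['z_map']>0
def proj(s,P):
    P=np.atleast_2d(P)@s['view'][:3,:3].T+s['view'][:3,3]
    return cv2.projectPoints(P*[1,-1,-1],np.zeros(3),np.zeros(3),K(s),np.array(s['D'],float))[0].reshape(-1,2)
E
python3 - <<'E'
from h import *
a=snap('scene','a.png'); b=snap('side','b.png')
for s in(a,b): print(s['vfov'],s['cx'],s['cy'],s['D'],-s['view'][:3,:3].T@s['view'][:3,3],(s['z_map']>0).mean())
print(sense())
import pickle; pickle.dump((a,b),open('s0.pkl','wb'))
E
```

```text
49.45790900275596 255.8459263267516 190.57478828655732 [-0.04064216  0.          0.          0.          0.        ] [1.28212957 0.61903307 0.89217817] 0.9850921630859375
44.76844558014337 260.5258490745086 190.90924968158726 [0.04702486 0.         0.         0.         0.        ] [0.50332816 1.4253102  1.18598841] 0.8803812662760416
{'time_s': 0.1, 'joints': array([ 1.18046631e+00,  2.07321845e-01,  1.54277762e+00,  3.12767390e-05,
        1.39347046e+00, -1.50471120e-01]), 'joint_velocities': array([-2.66955605e-05, -1.58247044e-03, -3.17133290e-03, -1.36618446e-03,
       -1.69630191e-03, -1.70211931e-03]), 'joint_efforts': array([-4.13147636e-04, -3.71861744e+01, -2.82294774e+01,  7.00914091e-02,
        3.11217760e-02, -6.69231190e-05]), 'tcp_pos': array([0.1362941 , 0.55783814, 0.17863017]), 'ee_rot': array([-3.14126582e+00,  1.95031633e-03,  1.33093220e+00]), 'ft_force': array([ 0.40347506, -0.27962111, -0.24025251]), 'wrist_torque': array([ 0.0075214 , -0.02873164,  0.00271537]), 'grip_width': 0.09444675759165844}
```

View pics/a.png

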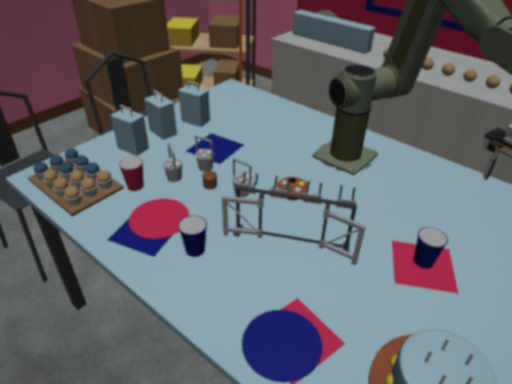

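View pics/b.png

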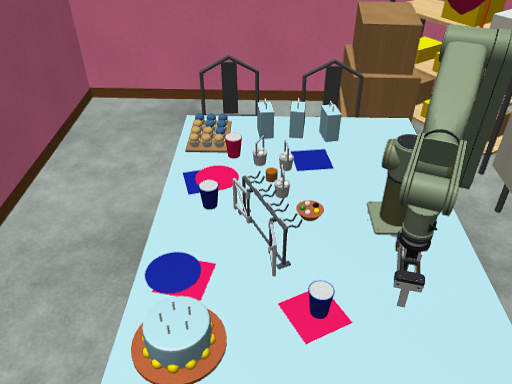

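```bash
cat > top.py <<'E'
from h import *
import sys,pickle
def top(ss,fn,x0,x1,y0,y1,sc,zmin=0.02,zmax=0.3):
    H,W=int((x1-x0)*sc),int((y1-y0)*sc)
    im=np.full((H,W,3),255,np.uint8); hz=np.full((H,W),-1.)
    for s in ss:
        P,ok=cloud(s); m=ok&(P[...,2]>zmin)&(P[...,2]<zmax)&(P[...,0]>x0)&(P[...,0]<x1)&(P[...,1]>y0)&(P[...,1]<y1)
        for p,c in zip(P[m],s['color'][m]):
            i=int((x1-p[0])*sc);j=int((y1-p[1])*sc); i=min(i,H-1);j=min(j,W-1)
            if p[2]>hz[i,j]:
                hz[i,j]=p[2]; cv2.circle(im,(j,i),1,tuple(int(x) for x in cv2.applyColorMap(np.uint8([[min(255,p[2]/0.2*255)]]),cv2.COLORMAP_JET)[0,0]),-1)
    for k in range(int(np.ceil(x0*10)),int(x1*10)+1):
        y=int((x1-k/10)*sc); cv2.line(im,(0,y),(W,y),(200,200,200),1); cv2.putText(im,f'x{k/10}',(0,y),0,.4,(0,0,0))
    for k in range(int(np.ceil(y0*10)),int(y1*10)+1):
        x=int((y1-k/10)*sc); cv2.line(im,(x,0),(x,H),(200,200,200),1); cv2.putText(im,f'y{k/10}',(x,10),0,.4,(0,0,0))
    cv2.imwrite('pics/'+fn,im)
if __name__=='__main__':
    top(pickle.load(open('s0.pkl','rb')),'top.png',0.2,0.95,-0.5,0.5,750)
E
python3 top.py
```

```text
(no output)
```

View pics/top.png

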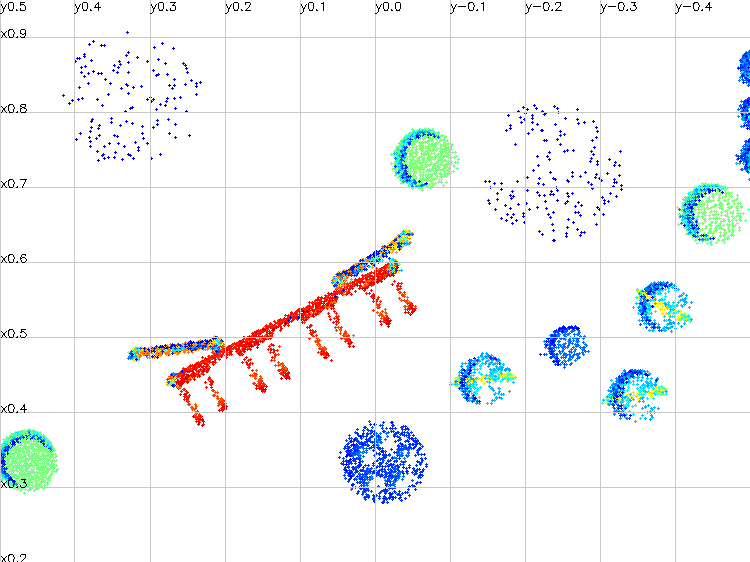

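```bash
cat > meas.py <<'E'
from h import *
def allpts(ss):
    return np.vstack([ (lambda P,ok:P[ok])(*cloud(s)) for s in ss])
def line(p):
    vx,vy,x,y=cv2.fitLine(p.astype(np.float32),cv2.DIST_HUBER,0,.01,.01).ravel()
    c=np.array([x,y]);d=np.array([vx,vy]);return c,d
def handles(P,guess,r=0.05,zb=0.0):
    out=[]
    for g in guess:
        q=P[(np.hypot(P[:,0]-g[0],P[:,1]-g[1])<r)&(P[:,2]>zb+.115)&(P[:,2]<zb+.14)]
        if len(q)<5: out.append(None);continue
        c,d=line(q[:,:2]); t=(q[:,:2]-c)@d; m=c+d*(np.percentile(t,1)+np.percentile(t,99))/2
        out.append((m.round(4),round(float(np.arctan2(d[1],d[0])),3),len(q),round(float(t.max()-t.min()),3),q[:,2].max().round(4)))
    return out
E
python3 - <<'E'
from meas import *
import pickle
P=allpts(pickle.load(open('s0.pkl','rb')))
A,B=np.array([.44,.27]),np.array([.595,-.02])
u=(B-A)/np.linalg.norm(B-A);n=np.array([-u[1],u[0]])
r=P[:,:2]-A; t=r@u; dn=r@n
m=(t>-.01)&(t<.345)&(abs(dn)<.012)&(P[:,2]>.164)&(P[:,2]<.18)
c,d=line(P[m][:,:2])
tt=(P[m][:,:2]-c)@d; e0=c+d*np.percentile(tt,.3); e1=c+d*np.percentile(tt,99.7)
print('rail',e0,e1,np.linalg.norm(e1-e0),'mid',(e0+e1)/2,'dir',d,'z',np.percentile(P[m][:,2],[5,50,95]))
# legs: +y end is?
for g in ([.475,.33],[.635,-.04]):
    q=P[(np.hypot(*(P[:,:2]-g).T)<.13)&(P[:,2]>.02)&(P[:,2]<.155)]
    mid=(e0+e1)/2; nn=np.array([-d[1],d[0]]); nn=nn if nn[0]>0 else -nn
    q=q[(q[:,:2]-mid)@nn>.012]
    cc,dd=line(q[:,:2]); s=(q[:,:2]-cc)@dd; print('leg',cc+dd*s.min(),cc+dd*s.max(),np.arctan2(dd[1],dd[0]),len(q),q[:,2].max())
for h in handles(P,[(.445,-.14),(.425,-.34),(.54,-.38)]): print(h)
for n_,g in dict(candle=(.49,-.25),cupa=(.73,-.06)).items():
    q=P[(np.hypot(*(P[:,:2]-g).T)<.06)&(P[:,2]>.02)];print(n_,q.min(0),q.max(0))
E
```

```text
rail [0.44161973 0.27199175] [ 0.59865707 -0.02730884] 0.3379964109300414 mid [0.5201384  0.12234145] dir [ 0.46461248 -0.88551414] z [0.16716811 0.17410527 0.17885524]
leg [0.47947743 0.32941246] [0.49385439 0.20341861] -1.4571793 1061 0.15492881218335075
leg [0.55886494 0.02923111] [ 0.76455128 -0.06867559] -0.44426396 2028 0.1547769504591644
(array([ 0.4447, -0.1444]), -1.457, 86, 0.084, np.float64(0.1351))
(array([ 0.4237, -0.3475]), -1.398, 69, 0.08, np.float64(0.1337))
(array([ 0.5417, -0.3841]), 1.106, 64, 0.078, np.float64(0.1341))
candle [ 0.45977023 -0.28493625  0.02024708] [ 0.51484132 -0.22106224  0.05464323]
cupa [ 0.69592862 -0.11071171  0.02003807] [ 0.77820426 -0.02145996  0.10826946]
```

```bash
cat > rk.py <<'E'
import numpy as np
O=np.array([.5201,.1223]);PSI=.483
c,s=np.cos(PSI),np.sin(PSI)
def W(x,y): return O+np.array([c*x-s*y,s*x+c*y])
def push(side,th,r,off):
    return W(.016+r*np.sin(th)-off*np.cos(th), side*(.093+r*np.cos(th)+off*np.sin(th)))
E
python3 - <<'E'
from rk import *
np.set_printoptions(precision=2,suppress=True)
p=np.array([.1363,.5578])
for side,t0,lst in((1,.38,[(.3,.035)]),(-1,.08,[(-.05,.03)])):
    ths=[(lst[0][0],lst[0][1])]+[(t,.014) for t in np.linspace(t0,1.571,11 if side>0 else 13)]
    for t,o in ths:
        q=push(side,t,.096,o); print(side,round(t,2),q.round(4),(q-p)/.02); p=q
for y in(-.141,-.047,.047,.141): print('hook',W(-.048,y))
E
```

```text
1 0.3 [0.44 0.3 ] [ 15.14 -12.88]
1 0.38 [0.47 0.31] [1.4 0.3]
1 0.5 [0.48 0.31] [0.57 0.11]
1 0.62 [0.49 0.31] [0.58 0.04]
1 0.74 [0.5  0.31] [ 0.58 -0.03]
1 0.86 [0.51 0.31] [ 0.57 -0.1 ]
1 0.98 [0.52 0.3 ] [ 0.55 -0.16]
1 1.09 [0.53 0.3 ] [ 0.53 -0.23]
1 1.21 [0.54 0.29] [ 0.5  -0.29]
1 1.33 [0.55 0.29] [ 0.46 -0.35]
1 1.45 [0.56 0.28] [ 0.42 -0.4 ]
1 1.57 [0.57 0.27] [ 0.37 -0.45]
-1 -0.05 [ 0.59 -0.05] [  1.05 -16.07]
-1 0.08 [ 0.62 -0.04] [1.32 0.55]
-1 0.2 [ 0.63 -0.04] [0.53 0.28]
-1 0.33 [ 0.64 -0.03] [0.5  0.34]
-1 0.45 [ 0.65 -0.02] [0.45 0.4 ]
-1 0.58 [ 0.65 -0.01] [0.4  0.45]
-1 0.7 [ 0.66 -0.  ] [0.34 0.5 ]
-1 0.83 [0.67 0.01] [0.27 0.54]
-1 0.95 [0.67 0.02] [0.2  0.57]
-1 1.07 [0.67 0.03] [0.13 0.59]
-1 1.2 [0.67 0.04] [0.06 0.6 ]
-1 1.32 [0.67 0.06] [-0.02  0.6 ]
-1 1.45 [0.67 0.07] [-0.09  0.6 ]
-1 1.57 [0.67 0.08] [-0.16  0.58]
hook [ 0.54 -0.02]
hook [0.5  0.06]
hook [0.46 0.14]
hook [0.41 0.22]
```

```bash
python3 -m creep '[[0,1,-0.85,0,0],[0,1,-0.85,0,0],[0,1,-0.85,0,0],[0,1,-0.85,0,0],[0,1,-0.85,0,0],[0,1,-0.85,0,0],[0,1,-0.85,0,0],[0,1,-0.85,0,0]]' 20
python3 -m creep '[[0,1,-0.85,0,0],[0,1,-0.85,0,0],[0,1,-0.85,0,0],[0,1,-0.85,0,0],[0,1,-0.85,0,0],[0,1,-0.85,0,0],[0,1,-0.85,0,0],[0,0,0,0,0]]'
python3 -m creep '[[0,0.1,-0.1,-1,0],[0,0,0,-1,0],[0,0,0,-1,0],[0,0,0,0,0],[0,0,0,0,0]]'
```

```text
time_s: 0.9
tcp_pos: [0.297, 0.4214, 0.1791]
ee_rot: [-3.141, 0.001, 1.331]
ft_force: [0.2, 0.5, 0.6]
grip_width: 0.0334
time_s: 1.7
tcp_pos: [0.4383, 0.3016, 0.1791]
ee_rot: [3.141, 0.001, 1.327]
ft_force: [0.0, -0.5, 0.5]
grip_width: 0.0003
time_s: 2.2
tcp_pos: [0.4377, 0.3019, 0.1194]
ee_rot: [-3.14, 0.001, 1.332]
ft_force: [0.7, -0.0, 1.0]
grip_width: 0.0004
```

```bash
python3 -m creep '[[0,0.75,0.2,0,0],[0,0.75,0.1,0,0],[0,0.57,0.1,0,0],[0,0.58,0.04,0,0],[0,0.58,-0.03,0,0],[0,0.57,-0.1,0,0],[0,0.55,-0.16,0,0],[0,0,0,0,0]]'
python3 -m creep '[[0,0.53,-0.23,0,0],[0,0.5,-0.29,0,0],[0,0.46,-0.35,0,0],[0,0.42,-0.4,0,0],[0,0.3,-0.36,0,0],[0,0,0,0,0]]'
python3 - <<'E'
from h import *
snap('side','c.png')
E
```

```text
time_s: 3.0
tcp_pos: [0.5277, 0.304, 0.1196]
ee_rot: [3.14, -0.001, 1.33]
ft_force: [-0.4, -0.4, -0.8]
grip_width: 0.0004
time_s: 3.6
tcp_pos: [0.5682, 0.2705, 0.1188]
ee_rot: [-3.137, 0.003, 1.33]
ft_force: [-7.3, -2.2, 0.7]
grip_width: 0.0002
```

View pics/c.png

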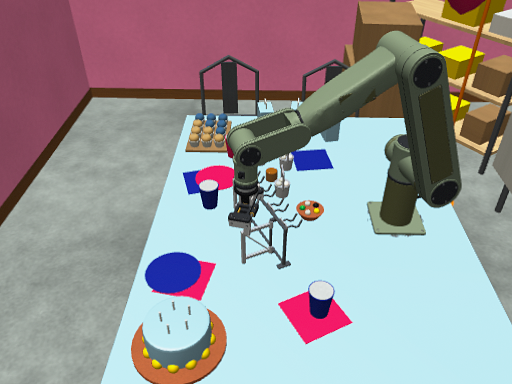

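```bash
python3 -m creep '[[0,-0.3,0.6,0,0],[0,-0.5,0.9,0.2,0],[0,0,0.5,1,0],[0,0,0,1,0],[0,0,0,1,0],[0,0,0,1,0]]'
cat > legs.py <<'E'
from meas import *; from rk import *
P=allpts([snap('side'),snap('scene')])
xy=P[:,:2]-O; rx=xy@[c,s]; ry=xy@[-s,c]
for side in(1,-1):
    dx=rx-.016; dy=side*ry-.093
    q=(P[:,2]>.05)&(P[:,2]<.156)&(np.hypot(dx,dy)<.118)&(dx>.025 if side>0 else dx>-.005)&((dx>.04)|(dy>.08))
    Q=np.c_[dx,dy][q]
    r=np.hypot(*Q.T); f=(r>.06)
    th=np.arctan2(Q[f,0],Q[f,1]); print(side,f.sum(),np.percentile(th,[5,25,50,75,95]).round(3), r.max())
E
python3 legs.py
```

```text
time_s: 4.25
tcp_pos: [0.555, 0.3135, 0.2052]
ee_rot: [3.138, -0.003, 1.332]
ft_force: [-0.5, -0.4, -0.3]
grip_width: 0.0004
1 362 [1.495 1.539 1.563 1.6   1.636] 0.11339129301429156
-1 282 [0.015 0.073 0.099 0.117 0.139] 0.11412531449172109
```

```bash
python3 -m creep '[[0,0,-1,0,0],[0,0,-1,0,0],[0,0,-1,0,0],[0,0,-1,0,0],[0,0,-1,0,0],[0,0,-1,0,0],[0,0,-1,0,0],[0,0,-1,0,0]]'
python3 -m creep '[[0,0.2,-1,0,0],[0,0.2,-1,0,0],[0,0.2,-1,0,0],[0,0.2,-1,0,0],[0,0.2,-1,0,0],[0,0.2,-1,0,0],[0,0.2,-1,0,0],[0,0.2,-1,0,0]]'
python3 -m creep '[[0,0.1,-1,0,0],[0,0.05,-1,0,0],[0,0,-0.5,0,0],[0,0,0,0,0],[0,0,0,0,0]]'
```

```text
time_s: 5.15
tcp_pos: [0.5528, 0.1499, 0.2017]
ee_rot: [-3.14, 0.001, 1.33]
ft_force: [0.2, -0.2, 0.2]
grip_width: 0.0003
time_s: 5.95
tcp_pos: [0.5847, -0.0099, 0.2017]
ee_rot: [-3.14, 0.001, 1.33]
ft_force: [0.4, 0.5, 0.0]
grip_width: 0.0007
time_s: 6.45
tcp_pos: [0.5882, -0.0579, 0.2029]
ee_rot: [-3.14, -0.0, 1.331]
ft_force: [-0.0, -0.3, 0.3]
grip_width: 0.0003
```

```bash
python3 -m creep '[[0,0,0,-1,0],[0,0,0,-1,0],[0,0,0,-1,0],[0,0,0,-1,0],[0,0.05,0,-0.1,0],[0,0,0,0,0]]'
python3 -m creep '[[0,0.7,0.35,0,0],[0,0.65,0.35,0,0],[0,0.53,0.3,0,0],[0,0.5,0.36,0,0],[0,0.45,0.42,0,0],[0,0.4,0.47,0,0],[0,0.34,0.5,0,0],[0,0.27,0.54,0,0]]'
python3 -m creep '[[0,0.2,0.57,0,0],[0,0.13,0.59,0,0],[0,0.06,0.6,0,0],[0,-0.02,0.6,0,0],[0,-0.09,0.6,0,0],[0,-0.1,0.5,0,0],[0,0,0,0,0]]'
python3 -c "
from rk import *
print(push(-1,1.571,.096,.014))"
```

```text
time_s: 7.05
tcp_pos: [0.5895, -0.0571, 0.1213]
ee_rot: [-3.14, -0.0, 1.332]
ft_force: [0.4, -0.6, -0.0]
grip_width: 0.0006
time_s: 7.85
tcp_pos: [0.668, 0.0086, 0.1227]
ee_rot: [3.139, -0.001, 1.331]
ft_force: [-0.4, 0.5, -1.2]
grip_width: 0.0001
time_s: 8.55
tcp_pos: [0.6696, 0.0787, 0.1216]
ee_rot: [-3.141, -0.0, 1.333]
ft_force: [-0.3, 0.6, 0.1]
grip_width: 0.0006
[0.66897614 0.07957591]
```

```bash
python3 legs.py
```

```text
1 362 [1.498 1.536 1.559 1.599 1.64 ] 0.11376521631493766
-1 296 [0.366 0.425 0.448 0.462 0.497] 0.11549290659421574
```

Run:
```python
from h import *
s=snap('side');t=snap('scene')
im=np.hstack([cv2.resize(s['color'][120:300,180:380],(400,360)),cv2.resize(t['color'][150:290,190:390],(400,360)[:1]+(280,))if 0 else cv2.resize(t['color'][130:310,190:390],(400,360))])
cv2.imwrite('pics/d.png',im[:,:,::-1])
```

```text
(no output)
```

View pics/d.png

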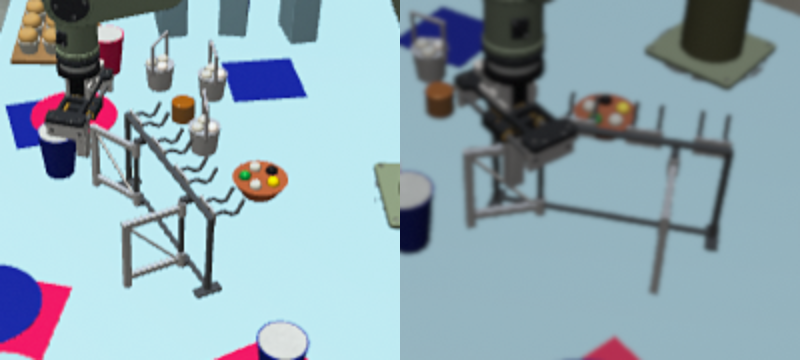

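```bash
python3 -m creep '[[0,0,0,1,0],[0,0,0,1,-1],[0,0,0,1,-1],[0,0,0,1,-1],[0,0,0,0.2,-1],[0,0,0,0,-1],[0,0,0,0,-1],[0,0,0,0,-1]]'
python3 - <<'E'
from rk import *
np.set_printoptions(precision=2,suppress=True)
p=np.array([.6696,.0787])
for t,o in [(.4,.036)]+[(t,.013) for t in np.linspace(.45,1.571,10)]:
    q=push(-1,t,.088,o); print(round(t,2),q.round(4)*1000,(q-p)/.02);p=q
E
```

```text
time_s: 9.55
tcp_pos: [0.6703, 0.076, 0.2058]
ee_rot: [3.141, -0.0, 0.485]
ft_force: [0.2, 0.2, 0.0]
grip_width: 0.0003
0.4 [622.6 -36.3] [-2.35 -5.75]
0.45 [640.4 -15.5] [0.89 1.04]
0.57 [647.7  -7.2] [0.37 0.42]
0.7 [654.   2.] [0.31 0.46]
0.82 [659.   11.8] [0.25 0.49]
0.95 [662.8  22.3] [0.19 0.52]
1.07 [665.3  33. ] [0.12 0.54]
1.2 [666.4  44.1] [0.05 0.55]
1.32 [666.1  55.1] [-0.01  0.55]
1.45 [664.4  66.1] [-0.08  0.55]
1.57 [661.4  76.7] [-0.15  0.53]
```

```bash
python3 -m creep '[[0,-0.4,-0.93,0,-1],[0,-0.4,-0.93,0,-1],[0,-0.4,-0.93,0,0],[0,-0.4,-0.93,0,0],[0,-0.4,-0.93,0,0],[0,-0.4,-0.93,0,0],[0,0,0,0,0]]'
python3 -m creep '[[0,0,0,-1,0],[0,0,0,-1,0],[0,0,0,-1,0],[0,0,0,-1,0],[0,0,0,-1,0],[0,0,0,0,0]]'
python3 -m creep '[[0,0.45,0.52,0,0],[0,0.45,0.52,0,0],[0,0.37,0.42,0,0],[0,0.31,0.46,0,0],[0,0,0,0,0]]'
python3 legs.py
```

```text
time_s: 10.25
tcp_pos: [0.6214, -0.0375, 0.2058]
ee_rot: [3.141, 0.0, 0.249]
ft_force: [0.0, -0.5, -0.2]
grip_width: 0.0003
time_s: 10.85
tcp_pos: [0.6196, -0.0336, 0.1021]
ee_rot: [-3.138, 0.006, 0.253]
ft_force: [-0.2, 0.4, 0.4]
grip_width: 0.0003
time_s: 11.35
tcp_pos: [0.6555, 0.0054, 0.1067]
ee_rot: [3.141, -0.002, 0.253]
ft_force: [0.3, -0.6, 0.4]
grip_width: 0.0003
1 361 [1.502 1.534 1.563 1.599 1.637] 0.11345472448884857
-1 470 [0.629 0.79  0.833 0.859 0.884] 0.1136474942330014
```

```bash
python3 -m creep '[[0,0.25,0.49,0,0],[0,0.19,0.52,0,0],[0,0.12,0.54,0,0],[0,0.05,0.55,0,0],[0,0,0,0,0]]'
python3 -m creep '[[0,-0.01,0.55,0,0],[0,-0.08,0.55,0,0],[0,-0.12,0.35,0,0],[0,0,0,0,0]]'
python3 legs.py
```

```text
time_s: 11.95
tcp_pos: [0.6638, 0.0472, 0.106]
ee_rot: [-3.14, 0.005, 0.252]
ft_force: [-7.1, -0.9, 3.1]
grip_width: 0.0004
time_s: 12.35
tcp_pos: [0.6627, 0.0725, 0.1061]
ee_rot: [3.136, -0.001, 0.252]
ft_force: [0.6, -6.8, -0.7]
grip_width: 0.0005
1 360 [1.492 1.536 1.562 1.597 1.635] 0.11406340634954075
-1 403 [1.376 1.518 1.57  1.605 1.65 ] 0.11377634705160618
```

```bash
python3 -m creep '[[0,-0.07,0.13,0,0],[0,0,0,0,0],[0,0.3,-0.6,0,0],[0,0.2,-0.4,0.8,0],[0,0,0,1,0],[0,0,0,1,0],[0,0,0,1,0],[0,0,0,1,0]]'
python3 legs.py
python3 - <<'E'
from meas import *
P=allpts([snap('side'),snap('scene')])
for h in handles(P,[(.445,-.144),(.424,-.347),(.542,-.384)],.06): print(h)
E
```

```text
time_s: 13.25
tcp_pos: [0.6712, 0.0584, 0.2031]
ee_rot: [-3.14, -0.002, 0.251]
ft_force: [0.6, -0.5, -0.0]
grip_width: 0.0003
1 359 [1.501 1.536 1.563 1.596 1.637] 0.11475081182525591
-1 346 [1.51  1.541 1.582 1.607 1.654] 0.11327335629867688
(array([ 0.4419, -0.1459]), -1.484, 27, 0.08, np.float64(0.1329))
(array([ 0.4234, -0.3471]), -1.399, 71, 0.081, np.float64(0.1341))
(array([ 0.5411, -0.3847]), 1.11, 62, 0.078, np.float64(0.1324))
```

```bash
python3 -m creep '[[0.5,-0.95,-0.85,0,-1],[0.5,-0.95,-0.85,0,-0.2],[0.5,-0.95,-0.85,0,0],[0.5,-0.95,-0.85,0,0],[0.5,-0.95,-0.85,0,0],[0.5,-0.95,-0.85,0,0],[0.5,-0.95,-0.85,0,0],[0.5,-0.95,-0.85,0,0]]' 20
python3 -m creep '[[0.5,-0.95,-0.85,0,0],[0.5,-0.95,-0.85,0,0],[0.5,-0.95,-0.85,0,0],[0.5,-0.95,-0.8,0,0],[0.5,0,0,0,0],[0.5,0,0,0,0]]'
python3 - <<'E'
from h import *
s=snap('wrist','w1.png'); print(-s['view'][:3,:3].T@s['view'][:3,3],s['D'],s['vfov'],proj(s,[[.443,-.145,.125]]))
E
```

```text
time_s: 14.25
tcp_pos: [0.5167, -0.0786, 0.1997]
ee_rot: [-3.14, 0.002, 0.107]
ft_force: [-0.8, -0.1, -0.0]
grip_width: 0.0469
time_s: 14.85
tcp_pos: [0.4421, -0.1452, 0.2006]
ee_rot: [-3.14, 0.001, 0.106]
ft_force: [0.1, 0.5, 0.4]
grip_width: 0.0468
[ 0.43564094 -0.0645923   0.40650444] [-0.03717886  0.          0.          0.          0.        ] 71.83420573801725 [[251.01197874 194.54287314]]
```

View pics/w1.png

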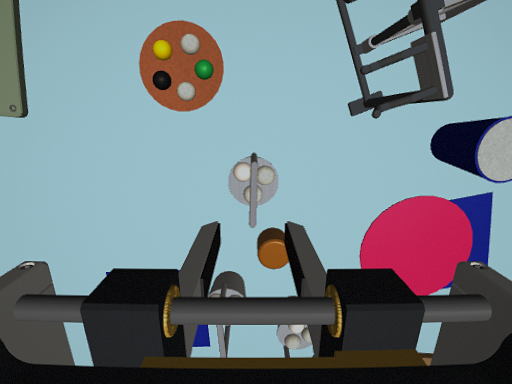

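Run:
```python
from meas import *
s=snap('wrist'); P=allpts([s]); print(onplane(s,[(253,157),(253,190),(253.,224)],.125)); print(handles(P,[(.443,-.145)],.055), sense()['tcp_pos'])
```

```text
[[ 0.44118477 -0.10339393  0.125     ]
 [ 0.44508158 -0.13951435  0.125     ]
 [ 0.44939741 -0.17950688  0.125     ]]
[(array([ 0.4455, -0.144 ]), -1.492, 485, 0.075, np.float64(0.1314))] [ 0.44275699 -0.14493056  0.20104258]
```

```bash
python3 -m creep '[[0.5,0.13,0.08,-1,-0.2],[0.5,0,0,-1,0],[0.5,0,0,-1,0],[0.5,0,0,-1,0],[0.5,0,0,-0.7,0],[0.5,0,0,0,0]]' 30
python3 -m creep '[[0,0,0,0,0],[0,0,0,0,0],[0,0,0,0,0],[0,0,0,0,0],[0,0,0,0,0],[0,0,0,0,0]]'
python3 -m creep '[[0,0,0,1,0],[0,0,0,1,0],[0,0,0,1,0],[0,0,0,1,0],[0,0,0,1,0],[0,0,0,0,0]]'
```

```text
time_s: 15.55
tcp_pos: [0.4436, -0.1421, 0.1051]
ee_rot: [-3.138, 0.004, 0.084]
ft_force: [0.1, 0.4, -0.4]
grip_width: 0.0472
time_s: 16.15
tcp_pos: [0.4451, -0.1442, 0.1079]
ee_rot: [3.141, -0.0, 0.083]
ft_force: [0.1, 1.3, 0.2]
grip_width: 0.0026
time_s: 16.75
tcp_pos: [0.447, -0.1452, 0.2108]
ee_rot: [3.138, -0.006, 0.083]
ft_force: [-0.2, 0.0, 0.1]
grip_width: 0.0009
```

Run:
```python
from meas import *
s=snap('wrist','w2.png');P=allpts([snap('side'),snap('scene')])
print(handles(P,[(.443,-.145)],.06),handles(P,[(.443,-.145)],.06,.1),ctrl.pinch_z)
```

```text
[(array([ 0.4447, -0.1441]), -1.469, 85, 0.084, np.float64(0.1346))] [(array([ 0.4496, -0.1426]), -1.072, 7, 0.018, np.float64(0.2391))] 0.0188
```

View pics/w2.png

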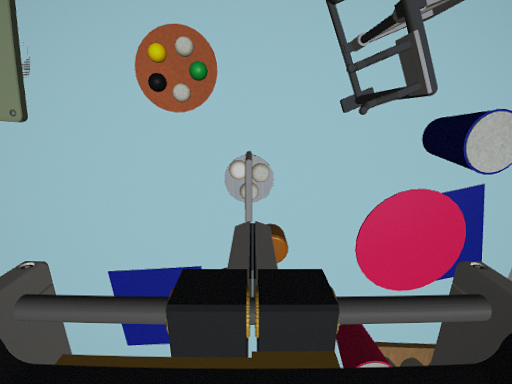

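Run:
```python
from meas import *
s=snap('wrist'); st=sense(); T=st['tcp_pos'];print(T,proj(s,[T,T+[0,0,.05],[.4447,-.1441,.125]]))
C,ok=cloud(s)
for v in range(215,300,8): print(v,[ (C[v,u].round(3).tolist()) for u in (235,262)])
for n in('side','scene'):
    t=snap(n); print(n,proj(t,[T])); 
    if n=='side': cv2.imwrite('pics/e.png',cv2.resize(t['color'][120:220,220:340],(720,600),interpolation=2)[:,:,::-1])
```

```text
[ 0.44408714 -0.1436254   0.20619735] [[249.22766544 219.38204992]
 [248.39710156 247.47251164]
 [250.51852269 193.41347883]]
215 [[0.424, -0.218, 0.001], [0.469, -0.215, -0.0]]
223 [[0.425, -0.233, 0.0], [0.453, -0.133, 0.238]]
231 [[0.434, -0.135, 0.252], [0.452, -0.133, 0.252]]
239 [[0.435, -0.135, 0.263], [0.452, -0.134, 0.263]]
247 [[0.436, -0.135, 0.273], [0.451, -0.133, 0.275]]
255 [[0.436, -0.135, 0.283], [0.451, -0.134, 0.283]]
263 [[0.437, -0.135, 0.291], [0.451, -0.133, 0.292]]
271 [[0.438, -0.111, 0.337], [0.447, -0.11, 0.337]]
279 [[0.439, -0.11, 0.342], [0.447, -0.109, 0.342]]
287 [[0.439, -0.111, 0.345], [0.447, -0.11, 0.346]]
295 [[0.439, -0.11, 0.35], [0.447, -0.11, 0.35]]
side [[282.29819308 152.72450548]]
scene [[241.79642321 141.24042512]]
```

View pics/e.png

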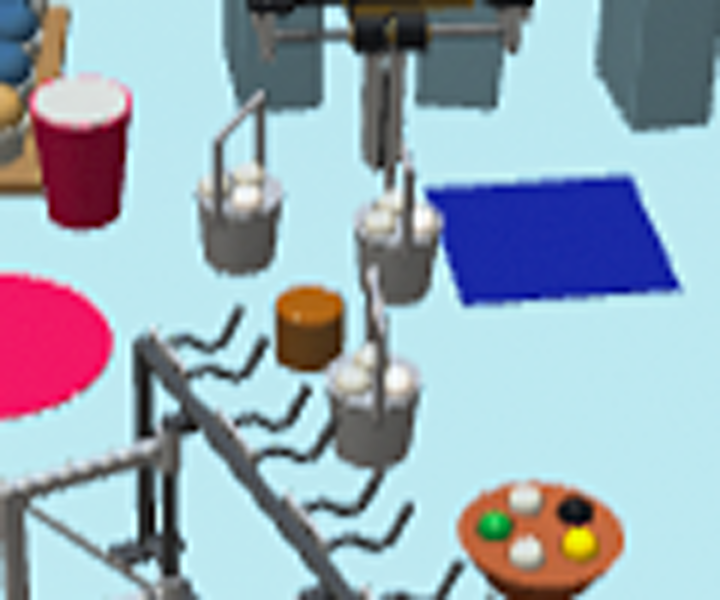

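Run:
```python
from meas import *
st=sense();T=st['tcp_pos'];print(T)
for n in('side','scene','wrist'):
    P=allpts([snap(n)])
    q=P[(np.hypot(*(P[:,:2]-T[:2]).T)<.03)&(P[:,2]>.145)&(P[:,2]<.29)]
    print(n,len(q),q[:,2].min(), q[q[:,2]<q[:,2].min()+.03].mean(0), q.min(0),q.max(0))
```

```text
[ 0.44406189 -0.14359138  0.20612942]
side 88 0.23388367263928644 [ 0.44264562 -0.13565138  0.24981884] [ 0.43102689 -0.15490898  0.23388367] [ 0.45562205 -0.12706223  0.28919784]
scene 137 0.23075653833391552 [ 0.45004567 -0.13995427  0.24899632] [ 0.4330939  -0.15340685  0.23075654] [ 0.4620451  -0.13264289  0.28990076]
wrist 1608 0.2333006725578685 [ 0.44604682 -0.13407908  0.25077886] [ 0.43342803 -0.13626279  0.23330067] [ 0.45844775 -0.13211225  0.28999448]
```

```bash
python3 -m creep '[[0.5,0,0,0,0],[0.5,0,0,0,0],[0.5,0,0,0,0],[0.5,0,0,0,0],[0.5,0,0,0,0],[0.5,0,0,0,0]]' 30
python3 -m creep '[[0.5,0,0,-1,0],[0.5,0,0,-1,0],[0.5,0,0,-1,0],[0.5,0,0,-1,0],[0.5,0,0,-1,0],[0.5,0,0,-1,0],[0.5,0,0,-0.25,0],[0.5,0,0,0,0]]'
python3 -m creep '[[0,0,0,0,0],[0,0,0,0,0],[0,0,0,0,0],[0,0,0,0,0],[0,0,0,0,0],[0,0,0,0,0],[0,0,0,0,0],[0,0,0,0,0]]'
```

```text
time_s: 17.8
tcp_pos: [0.445, -0.1441, 0.2077]
ee_rot: [3.142, -0.0, 0.083]
ft_force: [-0.5, -0.5, 0.0]
grip_width: 0.0446
time_s: 18.6
tcp_pos: [0.4443, -0.1437, 0.082]
ee_rot: [-3.14, 0.002, 0.083]
ft_force: [0.4, -0.3, -0.1]
grip_width: 0.0468
time_s: 19.4
tcp_pos: [0.445, -0.1442, 0.0829]
ee_rot: [3.141, -0.0, 0.083]
ft_force: [-0.6, -0.1, 2.4]
grip_width: 0.0067
```

```bash
python3 -m creep '[[0,0,0,1,0],[0,0,0,1,0],[0,0,0,1,0],[0,0,0,0.55,0],[0,0.25,0.8,0,0.8],[0,0.25,0.8,0,0.8],[0,0.25,0.8,0,0.8],[0,0.25,0.8,0,0.9]]'
python3 -m creep '[[0,0.25,0.8,0,0],[0,0,0,0,0],[0,0,0,0,0],[0,0,0,0,0]]'
cat > chk.py <<'E'
from meas import *; from rk import *
import sys
def chk(hy=None):
    st=sense();T=st['tcp_pos'];P=allpts([snap('side'),snap('scene')])
    q=P[(np.hypot(*(P[:,:2]-T[:2]).T)<.05)&(P[:,2]>.13)]
    # bar: off-finger points, along rack/pail y
    yaw=st['ee_rot'][2]; d=np.array([-np.sin(yaw),np.cos(yaw)]); e=np.array([np.cos(yaw),np.sin(yaw)])
    r=q[:,:2]-T[:2]; l=r@d; w=r@e
    m=(abs(l)>.012)&(abs(l)<.045)&(abs(w)<.012)&(q[:,2]>T[2]+.02)&(q[:,2]<T[2]+.06)
    if m.sum()<5: print('few',m.sum());return
    b=q[m]; lb=l[m]; z=np.polyfit(lb,b[:,2],1)
    print('n',m.sum(),'bar top z',np.percentile(b[:,2],[10,50,90]).round(4),'along',lb.min().round(4),lb.max().round(4),'w',np.median(w[m]).round(4),'slope',z.round(3),'tcp',T.round(4),'yaw',yaw.round(3),'F',st['ft_force'].round(1),'g',st['grip_width'])
chk()
E
python3 chk.py
```

```text
time_s: 20.2
tcp_pos: [0.4645, -0.0792, 0.1528]
ee_rot: [-3.14, 0.001, 0.483]
ft_force: [0.3, -0.9, -1.6]
grip_width: 0.0074
time_s: 20.6
tcp_pos: [0.4696, -0.0646, 0.1533]
ee_rot: [-3.141, 0.001, 0.478]
ft_force: [0.2, -0.0, -1.6]
grip_width: 0.007
n 89 bar top z [0.1767 0.1954 0.2   ] along -0.0395 0.0394 w 0.0018 slope [-0.018  0.192] tcp [ 0.4696 -0.0646  0.1533] yaw 0.478 F [ 0.2 -0.  -1.6] g 0.006971451938092295
```

Run:
```python
from meas import *; from rk import *
import pickle
P=allpts(pickle.load(open('s0.pkl','rb')))
xy=P[:,:2]-O; rx=xy@[c,s]; ry=xy@[-s,c]; z=P[:,2]
for h in(-.141,-.047,.047,.141):
    for sgn in(-1,1):
        m=(abs(ry-h-sgn*.018)<.015)&(rx<-.035)&(rx>-.09)&(z>.14)&(z<.2)
        t=m&(z>.168); b=m&(z<.166)
        print(h,sgn,m.sum(),'y',np.median(ry[m]).round(4),'xmin',np.percentile(rx[m],3).round(4),'tip x',np.median(rx[t]).round(4),'zmax',z[m].max().round(3),'trough x,z',np.median(rx[b]).round(4),np.median(z[b]).round(4))
m=(z>.163)&(z<.18)&(abs(rx)<.02)&(abs(ry)<.17); print('rail rx',np.percentile(rx[m],[5,50,95]),'ry',np.percentile(ry[m],[0.3,99.7]))
```

```text
-0.141 -1 48 y -0.1584 xmin -0.0683 tip x -0.0627 zmax 0.184 trough x,z -0.0506 0.1628
-0.141 1 50 y -0.1223 xmin -0.0675 tip x -0.0613 zmax 0.183 trough x,z -0.0517 0.1625
-0.047 -1 49 y -0.065 xmin -0.0685 tip x -0.0615 zmax 0.183 trough x,z -0.0505 0.162
-0.047 1 52 y -0.0288 xmin -0.0679 tip x -0.0635 zmax 0.185 trough x,z -0.0543 0.1616
0.047 -1 49 y 0.0295 xmin -0.0676 tip x -0.0617 zmax 0.183 trough x,z -0.0519 0.1628
0.047 1 53 y 0.0654 xmin -0.0681 tip x -0.0621 zmax 0.186 trough x,z -0.0527 0.162
0.141 -1 51 y 0.1229 xmin -0.0664 tip x -0.0631 zmax 0.184 trough x,z -0.0536 0.1626
0.141 1 55 y 0.1594 xmin -0.0689 tip x -0.0621 zmax 0.185 trough x,z -0.0521 0.162
rail rx [-0.01053915  0.00037737  0.00591559] ry [-0.16809893  0.16849084]
```

```bash
python3 -m creep '[[0,0.61,0.33,0,0],[0,0.61,0.33,0,0],[0,0.61,0.33,0,0],[0,0.61,0.33,0,0],[0,0.61,0.33,0,0],[0,0.61,0.33,0,0],[0,0,0,0,0],[0,0,0,0,0]]'
python3 -m creep '[[0,0,0,-0.5,0],[0,0,0,-0.5,0],[0,0,0,-0.4,0],[0,0,0,0,0],[0,0,0,0,0]]'
python3 chk.py
```

```text
time_s: 21.5
tcp_pos: [0.5431, -0.0242, 0.1534]
ee_rot: [-3.141, 0.001, 0.48]
ft_force: [-1.2, -0.2, -1.2]
grip_width: 0.0067
time_s: 22.0
tcp_pos: [0.5426, -0.0245, 0.1251]
ee_rot: [-3.141, 0.001, 0.479]
ft_force: [0.1, -0.4, -2.1]
grip_width: 0.007
n 120 bar top z [0.1537 0.1669 0.1728] along -0.0411 0.0417 w 0.0017 slope [-0.034  0.165] tcp [ 0.5426 -0.0245  0.1251] yaw 0.479 F [ 0.1 -0.4 -2.1] g 0.006971574220048254
```

Lower the last few millimetres, then open part-way and lift straight out.

```bash
python3 -m creep '[[0,0,0,-0.1,0],[0,0,0,-0.08,0],[0,0,0,0,0],[0,0,0,0,0]]'
python3 -m creep '[[0.3,0,0,0,0],[0.3,0,0,0,0],[0.3,0,0,0,0],[0.3,0,0,0,0],[0.3,0,0,0,0],[0.3,0,0,0,0]]'
python3 -m creep '[[0.3,0,0,0.5,0],[0.3,0,0,1,0],[0.3,0,0,1,0],[0.3,0,0,1,0],[0.3,0,0,1,0],[0.3,0,0,0,0]]'
python3 - <<'E'
from meas import *
from rk import *
import rk
S=[snap('side','f.png'),snap('scene')];P=allpts(S)
print(handles(P,[(.425,-.347),(.541,-.3845)],.06), handles(P,[(.543,-.025)],.05,.043),W(-.048,-.141))
E
```

```text
time_s: 22.5
tcp_pos: [0.5435, -0.0246, 0.1228]
ee_rot: [3.141, -0.001, 0.479]
ft_force: [-2.3, -0.2, 3.4]
grip_width: 0.007
time_s: 23.1
tcp_pos: [0.5432, -0.0244, 0.1219]
ee_rot: [-3.142, 0.0, 0.479]
ft_force: [-0.3, -0.9, 1.6]
grip_width: 0.028
time_s: 23.7
tcp_pos: [0.5458, -0.025, 0.2164]
ee_rot: [3.137, -0.006, 0.479]
ft_force: [0.3, 0.1, 0.3]
grip_width: 0.0282
[(array([ 0.4241, -0.3476]), -1.414, 70, 0.083, np.float64(0.1346)), (array([ 0.5415, -0.3849]), 1.128, 46, 0.08, np.float64(0.1331))] [(array([ 0.5543, -0.0148]), 0.053, 315, 0.078, np.float64(0.1828))] [ 0.5430767  -0.02486342]
```

View pics/f.png

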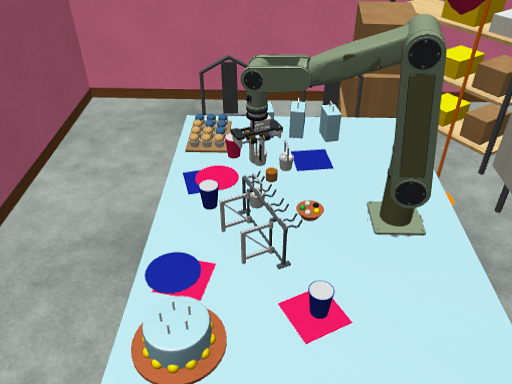

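```bash
python3 -m creep '[[0.5,-0.36,-0.95,0,-0.7],[0.5,-0.36,-0.95,0,-0.7],[0.5,-0.36,-0.95,0,-0.7],[0.5,-0.36,-0.95,0,-0.56],[0.5,-0.36,-0.95,0,0],[0.5,-0.36,-0.95,0,0],[0.5,-0.36,-0.95,0,0],[0.5,-0.36,-0.95,0,0]]'
python3 -m creep '[[0.5,-0.36,-0.95,0,0],[0.5,-0.36,-0.95,0,0],[0.5,-0.36,-0.95,0,0],[0.5,-0.36,-0.95,0,0],[0.5,-0.36,-0.95,0,0],[0.5,-0.36,-0.95,0,0],[0.5,-0.36,-0.95,0,0],[0.5,0,0,0,0]]'
python3 -m creep '[[0.5,-0.36,-0.95,0,0],[0.5,-0.34,-0.9,0,0],[0.5,0,0,0,0],[0.5,0,0,0,0]]'
python3 - <<'E'
from meas import *
P=allpts([snap('wrist')]); print(handles(P,[(.424,-.3475)],.055), sense()['tcp_pos'])
E
```

```text
time_s: 24.6
tcp_pos: [0.4842, -0.1766, 0.2102]
ee_rot: [-3.14, 0.003, 0.16]
ft_force: [0.4, -0.5, -0.2]
grip_width: 0.0471
time_s: 25.4
tcp_pos: [0.4336, -0.3105, 0.2102]
ee_rot: [-3.14, 0.002, 0.157]
ft_force: [-0.0, 0.2, 0.7]
grip_width: 0.0471
time_s: 25.8
tcp_pos: [0.4211, -0.3452, 0.2112]
ee_rot: [-3.139, 0.0, 0.16]
ft_force: [0.0, 0.8, -0.7]
grip_width: 0.047
[(array([ 0.4246, -0.3465]), -1.409, 447, 0.074, np.float64(0.1318))] [ 0.42133445 -0.34504713  0.21135998]
```

```bash
python3 -m creep '[[0.5,0.16,-0.09,-1,0],[0.5,0,0,-1,0],[0.5,0,0,-1,0],[0.5,0,0,-1,0],[0.5,0,0,-1,0],[0.5,0,0,-1,0],[0.5,0,0,-0.45,0],[0.5,0,0,0,0]]'
python3 -m creep '[[0,0,0,0,0],[0,0,0,0,0],[0,0,0,0,0],[0,0,0,0,0],[0,0,0,0,0],[0,0,0,0,0],[0,0,0,0,0],[0,0,0,0,0]]'
python3 -m creep '[[0,0,0,1,0],[0,0,0,1,0],[0,0,0,1,0],[0,0,0,0.55,0],[0,0,0,0,0],[0,0,0,0,0]]'
python3 -c "
from rk import *
for y in(-.047,.047):print(W(-.16,y),W(-.048,y))"
```

```text
time_s: 26.65
tcp_pos: [0.4238, -0.3463, 0.0815]
ee_rot: [-3.138, 0.002, 0.161]
ft_force: [-0.2, 0.0, -0.6]
grip_width: 0.0472
time_s: 27.45
tcp_pos: [0.4243, -0.3483, 0.083]
ee_rot: [-3.142, 0.0, 0.16]
ft_force: [0.1, -0.6, 0.1]
grip_width: 0.0002
time_s: 28.05
tcp_pos: [0.4241, -0.3479, 0.1535]
ee_rot: [-3.141, 0.0, 0.16]
ft_force: [0.2, -0.5, 0.3]
grip_width: 0.0003
[0.40023169 0.00636644] [0.49941952 0.05838351]
[0.35657451 0.08961337] [0.45576234 0.14163044]
```

Run:
```python
from meas import *
s=snap('side');t=snap('scene');w=snap('wrist')
T=sense()['tcp_pos']
for S in(s,t,w):
    P=allpts([S]); print(handles(P,[T[:2]],.07))
    q=P[(np.hypot(*(P[:,:2]-T[:2]).T)<.03)&(P[:,2]>.145)&(P[:,2]<.24)]
    print(len(q), q[:,2].min() if len(q) else '', q.mean(0))
cv2.imwrite('pics/g.png',np.hstack([cv2.resize(s['color'][110:210,210:330],(400,333),interpolation=2),cv2.resize(w['color'],(400,300))[:,:,:][np.r_[0:300,[299]*33]]])[:,:,::-1])
```

```text
[(array([ 0.4713, -0.3535]), -1.426, 21, 0.075, np.float64(0.1349))]
74 0.18300248628360238 [ 0.42239439 -0.34057507  0.2131946 ]
[(array([ 0.476 , -0.3556]), -1.452, 39, 0.068, np.float64(0.1304))]
127 0.17862743162448325 [ 0.42955355 -0.34432537  0.21123664]
[(array([ 0.4743, -0.3565]), -1.418, 575, 0.071, np.float64(0.1316))]
1809 0.1788422378617188 [ 0.42454589 -0.33799922  0.2162937 ]
```

View pics/g.png

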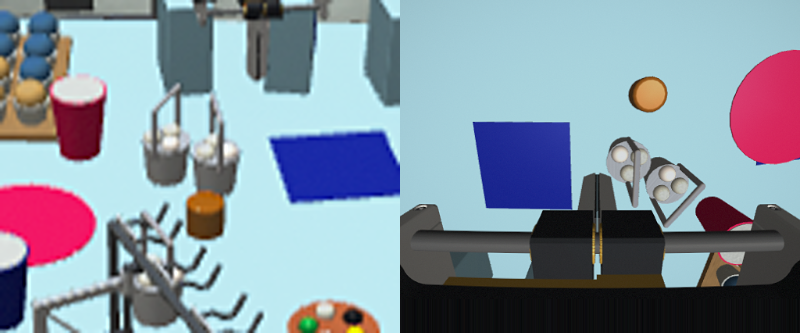

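```bash
python3 -m creep '[[0.35,0,0,0.8,0],[0.35,0.85,-0.14,0,0],[0.35,0.85,-0.14,0,0],[0.35,0.8,-0.12,0,0],[0.35,0,0,0,0],[0.35,0,0,0,0],[0.35,0,0,0,0]]'
python3 - <<'E'
from meas import *
w=snap('wrist');P=allpts([w]); T=sense()['tcp_pos'];print(T)
print(handles(P,[(.474,-.356)],.04)); print(handles(P[P[:,0]>.512],[(.541,-.385)],.05))
P=allpts([snap('side'),snap('scene')]);print(handles(P,[(.474,-.356)],.04),handles(P[P[:,0]>.512],[(.541,-.385)],.05))
E
```

```text
time_s: 28.9
tcp_pos: [0.4734, -0.3558, 0.1694]
ee_rot: [-3.14, 0.001, 0.16]
ft_force: [-0.2, 0.3, -0.2]
grip_width: 0.0329
[ 0.47348344 -0.35595292  0.16959931]
[(array([ 0.4759, -0.3582]), -1.408, 603, 0.074, np.float64(0.1311))]
[(array([ 0.5469, -0.3748]), 1.122, 440, 0.054, np.float64(0.1314))]
[(array([ 0.4758, -0.3581]), -1.39, 69, 0.072, np.float64(0.1338))] [(array([ 0.5416, -0.3825]), 1.14, 63, 0.083, np.float64(0.1348))]
```

```bash
python3 -m creep '[[0.35,0.11,-0.1,-1,0],[0.35,0,0,-1,0],[0.35,0,0,-1,0],[0.35,0,0,-1,0],[0.35,0,0,-0.37,0],[0.35,0,0,0,0]]'
python3 -m creep '[[0,0,0,0,0],[0,0,0,0,0],[0,0,0,0,0],[0,0,0,0,0],[0,0,0,0,0],[0,0,0,0,0],[0,0,0,0,0]]'
python3 -m creep '[[0,0,0,1,0],[0,0,0,1,0],[0,0,0,1,0],[0,0,0,0.55,0],[0,0,0,0,0],[0,0,0,0,0]]'
python3 chk.py
```

```text
time_s: 29.65
tcp_pos: [0.4755, -0.3575, 0.0814]
ee_rot: [-3.139, 0.002, 0.16]
ft_force: [0.2, -0.6, 0.8]
grip_width: 0.0328
time_s: 30.35
tcp_pos: [0.477, -0.3589, 0.0836]
ee_rot: [3.14, -0.001, 0.16]
ft_force: [-1.5, 0.4, 4.8]
grip_width: 0.0072
time_s: 30.95
tcp_pos: [0.4761, -0.3577, 0.1526]
ee_rot: [-3.14, 0.001, 0.16]
ft_force: [0.4, 0.6, -2.7]
grip_width: 0.007
n 65 bar top z [0.177  0.1918 0.1987] along -0.0394 0.0423 w 0.0013 slope [-0.019  0.19 ] tcp [ 0.4761 -0.3577  0.1526] yaw 0.16 F [ 0.4  0.6 -2.7] g 0.006972532536167333
```

```bash
python3 -m creep '[[0,-0.15,0.93,0,0],[0,-0.15,0.93,0,0.5],[0,-0.15,0.93,0,0.5],[0,-0.15,0.93,0,0.5],[0,-0.15,0.93,0,0.5],[0,-0.15,0.93,0,0.5],[0,-0.15,0.93,0,0.2],[0,-0.15,0.93,0,0]]'
python3 -m creep '[[0,-0.15,0.93,0,0],[0,-0.15,0.93,0,0],[0,-0.15,0.93,0,0],[0,-0.15,0.93,0,0],[0,-0.15,0.93,0,0],[0,-0.15,0.93,0,0],[0,-0.15,0.93,0,0],[0,-0.15,0.93,0,0]]'
python3 -m creep '[[0,-0.14,0.93,0,0],[0,-0.14,0.93,0,0],[0,-0.14,0.93,0,0],[0,-0.14,0.93,0,0],[0,0,0,0,0],[0,0,0,0,0]]'
python3 chk.py
```

```text
time_s: 31.85
tcp_pos: [0.4519, -0.2081, 0.1528]
ee_rot: [-3.14, 0.001, 0.483]
ft_force: [-1.2, 0.3, -1.4]
grip_width: 0.0071
time_s: 32.65
tcp_pos: [0.4282, -0.0592, 0.1537]
ee_rot: [3.141, -0.0, 0.484]
ft_force: [0.6, 0.9, -1.0]
grip_width: 0.0072
time_s: 33.25
tcp_pos: [0.4173, 0.014, 0.1538]
ee_rot: [3.141, -0.0, 0.485]
ft_force: [0.7, -0.4, -0.5]
grip_width: 0.0067
n 97 bar top z [0.1778 0.1948 0.1996] along -0.0411 0.0402 w 0.0016 slope [-0.013  0.191] tcp [0.4173 0.014  0.1538] yaw 0.485 F [ 0.7 -0.4 -0.5] g 0.006666104726335127
```

```bash
python3 -m creep '[[0,0.685,0.37,0,0],[0,0.685,0.37,0,0],[0,0.685,0.37,0,0],[0,0.685,0.37,0,0],[0,0.685,0.37,0,0],[0,0.685,0.37,0,0],[0,0,0,0,0],[0,0,0,0,0]]'
python3 -m creep '[[0,0,0,-0.5,0],[0,0,0,-0.5,0],[0,0,0,-0.4,0],[0,0,0,-0.16,0],[0,0,0,0,0],[0,0,0,0,0]]'
```

```text
time_s: 34.15
tcp_pos: [0.4993, 0.0574, 0.1533]
ee_rot: [-3.141, 0.001, 0.483]
ft_force: [0.0, -1.2, -0.7]
grip_width: 0.0069
time_s: 34.75
tcp_pos: [0.4991, 0.0579, 0.1231]
ee_rot: [3.142, 0.001, 0.484]
ft_force: [-3.4, -0.7, 5.8]
grip_width: 0.0072
```

Contact force upward: seated. Release and lift, then re-measure.

```bash
python3 -m creep '[[0.3,0,0,0,0],[0.3,0,0,0,0],[0.3,0,0,0,0],[0.3,0,0,0,0],[0.3,0,0,0,0],[0.3,0,0,0,0]]'
python3 -m creep '[[0.3,0,0,0.5,0],[0.3,0,0,1,0],[0.3,0,0,1,0],[0.3,0,0,1,0],[0.3,0,0,1,0],[0.3,0,0,0,0]]'
python3 - <<'E'
from meas import *
P=allpts([snap('side'),snap('scene')])
print(handles(P,[(.5416,-.3835)],.055),sense()['tcp_pos'])
E
```

```text
time_s: 35.35
tcp_pos: [0.4995, 0.0581, 0.1223]
ee_rot: [-3.142, 0.0, 0.484]
ft_force: [-0.3, -0.4, -0.3]
grip_width: 0.0282
time_s: 35.95
tcp_pos: [0.5023, 0.058, 0.2166]
ee_rot: [3.138, -0.007, 0.484]
ft_force: [0.6, 0.0, 0.1]
grip_width: 0.0283
[(array([ 0.542 , -0.3851]), 1.106, 39, 0.079, np.float64(0.1314))] [0.49986003 0.05814675 0.21289529]
```

```bash
python3 -m creep '[[0.5,0.09,-0.92,0,-0.5],[0.5,0.09,-0.92,0,-0.5],[0.5,0.09,-0.92,0,-0.5],[0.5,0.09,-0.92,0,-0.5],[0.5,0.09,-0.92,0,-0.5],[0.5,0.09,-0.92,0,-0.5],[0.5,0.09,-0.92,0,-0.5],[0.5,0.09,-0.92,0,-0.5]]'
python3 -m creep '[[0.5,0.09,-0.92,0,-0.5],[0.5,0.09,-0.92,0,-0.5],[0.5,0.09,-0.92,0,-0.5],[0.5,0.09,-0.92,0,-0.5],[0.5,0.09,-0.92,0,-0.5],[0.5,0.09,-0.92,0,-0.5],[0.5,0.09,-0.92,0,-0.5],[0.5,0.09,-0.92,0,-0.4]]'
python3 -m creep '[[0.5,0.09,-0.92,0,0],[0.5,0.09,-0.92,0,0],[0.5,0.09,-0.92,0,0],[0.5,0.09,-0.92,0,0],[0.5,0.09,-0.92,0,0],[0.5,0.09,-0.92,0,0],[0.5,0.09,-0.92,0,0],[0.5,0.09,-0.92,0,0]]'
python3 -m creep '[[0.5,0,0,0,0],[0.5,0,0,0,0]]'
python3 - <<'E'
from meas import *
P=allpts([snap('wrist')]); print(handles(P,[(.5418,-.3845)],.055), sense()['tcp_pos'])
E
```

```text
time_s: 36.85
tcp_pos: [0.5129, -0.0895, 0.2106]
ee_rot: [-3.14, 0.003, 0.001]
ft_force: [-0.0, -0.3, -0.1]
grip_width: 0.0471
time_s: 37.65
tcp_pos: [0.5275, -0.2365, 0.2105]
ee_rot: [-3.141, 0.003, -0.467]
ft_force: [0.4, 0.8, 0.5]
grip_width: 0.0471
time_s: 38.45
tcp_pos: [0.5429, -0.385, 0.2124]
ee_rot: [-3.142, -0.0, -0.464]
ft_force: [0.3, 0.3, 0.1]
grip_width: 0.047
time_s: 38.65
tcp_pos: [0.5426, -0.3837, 0.2121]
ee_rot: [-3.141, 0.001, -0.465]
ft_force: [-0.2, 1.2, 0.6]
grip_width: 0.0468
[(array([ 0.5449, -0.3852]), 1.108, 445, 0.075, np.float64(0.1318))] [ 0.54274609 -0.38308032  0.21225543]
```

```bash
python3 -m creep '[[0.5,0.06,-0.08,-1,0],[0.5,0,0,-1,0],[0.5,0,0,-1,0],[0.5,0,0,-1,0],[0.5,0,0,-1,0],[0.5,0,0,-1,0],[0.5,0,0,-0.5,0],[0.5,0,0,0,0]]'
python3 -m creep '[[0,0,0,0,0],[0,0,0,0,0],[0,0,0,0,0],[0,0,0,0,0],[0,0,0,0,0],[0,0,0,0,0],[0,0,0,0,0],[0,0,0,0,0]]'
python3 -m creep '[[0,0,0,1,0],[0,0,0,1,0],[0,0,0,1,0],[0,0,0,0.55,0],[0,0,0,0,0],[0,0,0,0,0]]'
python3 chk.py
```

```text
time_s: 39.5
tcp_pos: [0.543, -0.3832, 0.0806]
ee_rot: [-3.14, 0.004, -0.463]
ft_force: [0.5, 0.7, -0.0]
grip_width: 0.0469
time_s: 40.3
tcp_pos: [0.544, -0.3852, 0.0828]
ee_rot: [3.141, -0.0, -0.464]
ft_force: [-0.9, 0.5, 3.0]
grip_width: 0.0067
time_s: 40.9
tcp_pos: [0.5436, -0.3847, 0.1525]
ee_rot: [-3.141, 0.001, -0.464]
ft_force: [1.0, 0.9, -1.9]
grip_width: 0.0067
n 45 bar top z [0.1786 0.193  0.2006] along 0.0122 0.0421 w -0.0014 slope [-0.641  0.21 ] tcp [ 0.5436 -0.3847  0.1525] yaw -0.464 F [ 1.   0.9 -1.9] g 0.006663632673271728
```

```bash
python3 -m creep '[[0,-0.31,0.95,0,0],[0,-0.31,0.95,0,0.5],[0,-0.31,0.95,0,0.5],[0,-0.31,0.95,0,0.5],[0,-0.31,0.95,0,0.5],[0,-0.31,0.95,0,0.5],[0,-0.31,0.95,0,0.5],[0,-0.31,0.95,0,0.5]]'
python3 -m creep '[[0,-0.31,0.95,0,0.5],[0,-0.31,0.95,0,0.5],[0,-0.31,0.95,0,0.5],[0,-0.31,0.95,0,0.5],[0,-0.31,0.95,0,0.5],[0,-0.31,0.95,0,0.5],[0,-0.32,0.95,0,0.5],[0,-0.28,0.93,0,0.5]]'
python3 -m creep '[[0,-0.28,0.94,0,0.4],[0,-0.28,0.94,0,0],[0,-0.28,0.94,0,0],[0,-0.28,0.94,0,0],[0,-0.28,0.94,0,0],[0,-0.28,0.94,0,0],[0,-0.28,0.94,0,0],[0,-0.28,0.94,0,0]]'
python3 -m creep '[[0,-0.28,0.94,0,0],[0,-0.28,0.94,0,0],[0,0,0,0,0],[0,0,0,0,0],[0,0,0,0,0]]'
python3 chk.py
```

```text
time_s: 41.8
tcp_pos: [0.4933, -0.2318, 0.1521]
ee_rot: [-3.14, 0.002, -0.042]
ft_force: [0.8, 0.7, -0.5]
grip_width: 0.007
time_s: 42.6
tcp_pos: [0.4439, -0.0803, 0.1523]
ee_rot: [-3.14, 0.001, 0.438]
ft_force: [-0.6, -0.2, -0.5]
grip_width: 0.007
time_s: 43.4
tcp_pos: [0.3992, 0.0697, 0.1524]
ee_rot: [-3.141, 0.002, 0.484]
ft_force: [0.2, 0.7, -1.1]
grip_width: 0.0066
time_s: 43.9
tcp_pos: [0.3891, 0.1059, 0.1531]
ee_rot: [3.141, 0.001, 0.483]
ft_force: [0.8, -0.4, -1.4]
grip_width: 0.0065
n 109 bar top z [0.1792 0.1947 0.1994] along -0.042 0.0378 w 0.0011 slope [-0.011  0.192] tcp [0.3891 0.1059 0.1531] yaw 0.483 F [ 0.8 -0.4 -1.4] g 0.006466361259728338
```

```bash
python3 -m creep '[[0,0.66,0.36,0,0],[0,0.66,0.36,0,0],[0,0.66,0.36,0,0],[0,0.66,0.36,0,0],[0,0.66,0.36,0,0],[0,0,0,0,0],[0,0,0,0,0]]'
python3 -m creep '[[0,0,0,-0.5,0],[0,0,0,-0.5,0],[0,0,0,-0.4,0],[0,0,0,-0.15,0],[0,0,0,0,0],[0,0,0,0,0]]'
python3 -m creep '[[0.3,0,0,0,0],[0.3,0,0,0,0],[0.3,0,0,0,0],[0.3,0,0,0,0],[0.3,0,0,0,0],[0.3,0,0,0,0]]'
python3 -m creep '[[0.3,0,0,0.5,0],[0.3,0,0,1,0],[0.3,0,0,1,0],[0.3,0,0,1,0],[0.3,0,0,1,0],[0.3,0,0,1,0]]'
python3 -m creep '[[0.3,-1,0,1,0],[0.3,-1,0,0,0],[0.3,-1,0.3,0,0],[0.3,0,1,0,0],[0.3,0,1,0,0],[0.3,0,1,0,0],[0.3,0,1,0,0],[0.3,0,0,0,0]]'
python3 legs.py
python3 - <<'E'
from meas import *; from rk import *
import time
s=snap('side');t=snap('scene');P=allpts([s,t])
xy=P[:,:2]-O; rx=xy@[c,s_] if 0 else xy@[np.cos(PSI),np.sin(PSI)]; ry=xy@[-np.sin(PSI),np.cos(PSI)]; z=P[:,2]
for h in(-.141,-.047,.047):
    m=(abs(ry-h)<.045)&(rx<-.012)&(rx>-.1)
    b=m&(abs(ry-h)<.012)&(z>.155)&(z<.185); r=m&(z>.035)&(z<.1)
    print(h,'bar n',b.sum(),np.median(rx[b]).round(4),np.median(z[b]).round(4),'body rx',np.percentile(rx[r],[2,98]).round(3),'ry',np.percentile(ry[r],[2,98]).round(3),'zmin',z[m&(z>.02)].min().round(3))
for n_,g in dict(candle=(.49,-.25),cupa=(.737,-.065)).items():
    q=P[(np.hypot(*(P[:,:2]-g).T)<.06)&(z>.02)];print(n_,q.min(0),q.max(0))
cv2.imwrite('pics/h.png',np.hstack([cv2.resize(s['color'][120:300,180:380],(400,360)),cv2.resize(t['color'][130:310,170:370],(400,360))])[:,:,::-1])
E
```

```text
time_s: 44.7
tcp_pos: [0.4549, 0.1419, 0.1531]
ee_rot: [-3.141, 0.001, 0.483]
ft_force: [-0.3, 0.5, -1.7]
grip_width: 0.0067
time_s: 45.3
tcp_pos: [0.4548, 0.1424, 0.1226]
ee_rot: [-3.142, 0.001, 0.484]
ft_force: [-1.4, 0.4, 3.7]
grip_width: 0.0071
time_s: 45.9
tcp_pos: [0.4552, 0.1426, 0.1224]
ee_rot: [-3.142, 0.0, 0.484]
ft_force: [-0.4, 0.3, -0.2]
grip_width: 0.0281
time_s: 46.5
tcp_pos: [0.4553, 0.1426, 0.2342]
ee_rot: [3.141, -0.001, 0.484]
ft_force: [-0.2, -0.7, 0.6]
grip_width: 0.0279
time_s: 47.3
tcp_pos: [0.3951, 0.2301, 0.2532]
ee_rot: [-3.141, -0.001, 0.487]
ft_force: [-0.3, -0.5, -0.3]
grip_width: 0.0279
1 358 [1.5   1.536 1.565 1.597 1.637] 0.11416530691070811
-1 350 [1.508 1.541 1.581 1.607 1.648] 0.11332670882680196
-0.141 bar n 38 -0.0454 0.168 body rx [-0.047 -0.015] ry [-0.164 -0.113] zmin 0.038
-0.047 bar n 35 -0.0466 0.1676 body rx [-0.058 -0.016] ry [-0.077 -0.016] zmin 0.039
0.047 bar n 35 -0.047 0.1685 body rx [-0.063 -0.016] ry [0.017 0.076] zmin 0.039
candle [ 0.4637538  -0.28436478  0.02001723] [ 0.51682658 -0.22440584  0.05344664]
cupa [ 0.69631448 -0.10790364  0.02004052] [ 0.77895763 -0.02328404  0.10736766]
```

View pics/h.png

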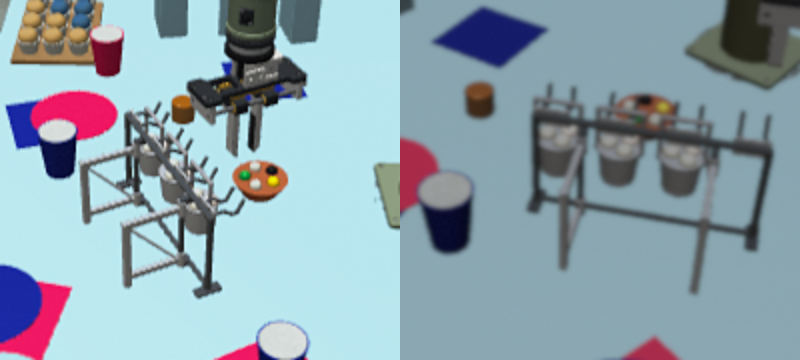

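```bash
python3 -m creep '[[0.3,0,0,0,0],[0.3,0,0,0,0],[0.3,0,0,0,0],[0.3,0,0,0,0],[0.3,0,0,0,0],[0.3,0,0,0,0],[0.3,0,0,0,0],[0.3,0,0,0,0]]'; python3 -c "
from plant import close_job; print(close_job())"
```

```text
time_s: 48.3
tcp_pos: [0.3952, 0.2286, 0.2524]
ee_rot: [3.142, 0.0, 0.484]
ft_force: [-0.2, 0.0, 1.1]
grip_width: 0.0284
the job is handed in; nothing more can be done
None
```

I pushed both folding legs out to their stops, then hung the three pails on the table on hooks 0, 1 and 2. I found no fourth pail. The job was handed in at about 48 s.

**Last checks (cameras, before handing in):**
- **Legs:** they read about 1.565 rad (left) and 1.58 rad (right).
- **Pails:** each handle bar was within about 3 mm of its hook point in rack x and height. The pails looked upright, with undersides about 39 mm above the table. I did not measure their speed, but waited about 1.8 s after the last pail was released.
- **Bystanders:** the candle and cup_a were where they started, within about 4 mm. I did not measure cup_b, cup_c or plate_a at the end.
- **Gripper:** it was clear of everything.

**What went wrong on the way:**
- **Fingertip height:** the cameras put the fingertips about 25 mm above the reported TCP. This probably made the first push on the right leg slip off, and the first grasp miss. I went about 20–25 mm lower from then on.
- **Moved pail:** the second pail was found about 50 mm from where I had measured it, so that grasp also missed. I measured it again and then picked it up. It was probably the announced knock, but I can't rule out that the gripper did it.

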